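# Find the stamped specimen carrier and push it to the dispatch line

## Task

Two empty specimen carriers stand on the bench; one has an inspection stamp (a ring round a tick) under its base. Without gripping or lifting, push both over backwards with the fingertips so that each lies on its back with its base towards you, and only then push the stamped one, lying like that, up to the aluminium dispatch rail until its rim is flush against it. Leave the other where it fell, and do not disturb the carrier already waiting at the rail, the bottle or the black can.

Things in the scene. Friction and masses are not known exactly. Their poses are not given: they have to be found in the camera images.
- carrier_a: The stamped carrier (50 mm stamp under its base, unseen while it stands). Open white four-pocket carrier, 72 deep (x) x 96 wide (y) x 110 high (z) mm, 0.18 to 0.35 kg, centre of mass near the middle. Origin: centre of underside; z up, x from front to back wall. Starts upright, back wall away from the robot, yaw within 0.25 rad; the two carriers' places may be swapped.
- carrier_b: The unstamped carrier: same size, weight, frame and looks as carrier_a, but blank underneath. Both have 4 mm walls and beads 3 mm proud round the foot (12 mm high) and the rim (top 10 mm); sizes are over the beads.
- carrier_a_base (a point): Middle of the stamp: centre of carrier_a's base plate, 6 mm up inside the foot bead (recess 56 x 80 mm). With the carrier on its back it faces the robot, 36 mm above the bench; a push here slides the carrier to the rail. Two fingertips side by side hold its heading, so turn them square to the rail, or push on at the side that lags.
- carrier_b_base (a point): The same point on carrier_b (no stamp).
- carrier_a_back (a point): Middle of the back face of carrier_a (x +36 mm, z +55 mm from its origin); at bench height when it lies on its back.
- carrier_b_back (a point): The same point on carrier_b.
- carrier_a_foot (a point): Middle of the lower back edge of carrier_a (x +36 mm, z 0), the edge it tips over. A push along its +x at 85 mm height or above tips it over this edge; after 45 to 70 mm it falls on its back by itself, its z axis then pointing away from the robot and its x axis down. Bench friction holds the edge, give or take 10 mm.
- carrier_b_foot (a point): The same point on carrier_b.
- carrier_a_rim_l (a point): Left end (y +48 mm) of the upper back edge of carrier_a (x +36 mm, z +110 mm); when it lies on its back this is the corner on the bench nearest the rail.
- carrier_a_rim_r (a point): Right end (y -48 mm) of the same edge of carrier_a.
- carrier_b_rim_l (a point): Left end of the upper back edge of carrier_b.
- carrier_b_rim_r (a point): Right end of the upper back edge of carrier_b.
- rail: The dispatch rail: aluminium angle 440 mm long (y), 25 mm high, screwed to the bench behind the carriers. Origin on the bench at the middle of its working face, which looks to -x, towards the robot; x away from the robot.
- carrier_out: A stamped carrier of the same kind already at the right end of the rail, on its back, stamp towards the robot: 110 mm (x) x 96 mm (y) x 72 mm high as it lies. Origin at the centre of its footprint. Loose; leave it alone.
- reagent_bottle: Amber bottle with a blue cap, 48 mm across, 100 mm high, standing at the right of the carriers. Origin at the centre of its underside. Loose; leave it alone.
- pot: Black lidded can, 36 mm across, 54 mm high, in front of the microscope. Origin at the centre of its underside. Loose; leave it alone.

How it is judged:
On the way, in this order (a step that is already met when the one before it is completed fails the run):
1. both carriers lie at rest on their backs on the bench, bases showing (angle between each of carrier_a, carrier_b's own z axis and vertical above 1.48 rad and height (world z) of each of carrier_a_back, carrier_b_back below 0.012 m and linear speed of each of carrier_a, carrier_b below 0.05 m/s), for 0.3 s.
2. the rim of the stamped carrier is flush against the dispatch rail (x of each of carrier_a_rim_l, carrier_a_rim_r in the frame of rail above -0.007 m), for 0.2 s.
At the end, for the whole second after the job is handed in: The stamped carrier lies at rest on its back with both ends of its upper back edge within 7 mm of the rail's working face, its base towards the robot and its middle between the rail's ends. The other carrier lies at rest on its back, the edge it tipped over within 80 mm of where it stood (all of step 2 and angle between each of carrier_a, carrier_b's own z axis and vertical above 1.48 rad and height (world z) of each of carrier_a_back, carrier_b_back below 0.012 m and x of each of carrier_a_rim_l, carrier_a_rim_r in the frame of rail below 0.004 m and x of carrier_a_base in the frame of rail below -0.09 m and y of carrier_a_base in the frame of rail between -0.22 and 0.22 m and linear speed of each of carrier_a, carrier_b below 0.02 m/s and distance of carrier_b_foot from where it was at the start of the episode below 0.08 m); the robot touches nothing.
It fails at once if a carrier was lifted, or tipped some other way than over its lower back edge (that edge rose more than 20 mm off the bench) (height (world z) of any of carrier_a_foot, carrier_b_foot above 0.02 m).
It fails at once if the unstamped carrier was pushed to the rail (x of any of carrier_b_rim_l, carrier_b_rim_r in the frame of rail above -0.01 m).
It fails at once if the waiting carrier, the bottle or the can was moved more than 15 mm (distance of any of carrier_out, reagent_bottle, pot from where it was at the start of the episode above 0.015 m).
It also fails if it takes over 51 s, if anything falls off the work surface, if the arm or the gripper's body presses on something with over 40 N, if the wrist force passes 120 N, or if a joint passes its speed limit or range.

## Robot

A 6-joint arm with a two-finger parallel gripper is mounted at the origin on a cart in front of the work surface, level with it; the furniture and walls round the work are solid. World frame = base frame: x ahead of the robot, y to its left, z up, the work surface at z = 0. Lengths are in m, angles in rad, forces in N, time in s.
With the tool pointing down it reaches from about 0.3 to 0.775 m from the base axis. Payload 14.6 kg.
Tool frame: the origin (TCP) lies on the front face of the gripper's body, between the roots of the fingers; the fingertips stand 73 mm ahead of it and the grasp point (between the pads) lies 54 mm ahead of it; z points along the fingers, y is the line along which they close (so a half turn about z gives the same grasp; the last joint's range is limited). The gripper opens to 85 mm and grips with 20 to 120 N. Pads are 22 mm wide; open, the fingers measure 114 mm over their backs; the gripper's body (76 mm by 85 mm) begins 54 mm behind the grasp point. The pads swing forward as they close: fully open they stand 13 mm farther back than shut.
Start: joints at [1.119, 0.3, 1.521, -0, 1.321, -0.067], TCP at [0.206, 0.51, 0.304] pointing down, gripper open.
Joint ranges: [-3.03, 3.03], [-0.79, 2.21], [0.23, 2.52], [-1.04, 4.18], [0, 3.07], [-2.55, 2.55]. Speed limits (rad/s): [2.22, 2.22, 2.57, 3.14, 3.14, 3.14].

## Interface

Orientations are given as [roll, pitch, yaw] about the fixed x, y, z axes, in that order (R = Rz(yaw) Ry(pitch) Rx(roll)).
In Python, from bench import manip gives the robot as it stands. The module is installed in compiled form; this text tells all that it offers.
- The arm moves only by the shell command python3 -m jog 'ROWS' [FORCE]. ROWS is JSON, a list that holds one entry, the list of rows, each a list of 7 numbers: the shift along the tool's x, y, z in m, then the turn, a rotation vector about the tool's x, y, z in degrees, then the opening, from -1 (shut) to 1 (fully open). In form: [[[dx, dy, dz, rx, ry, rz, fingers], ...]]. A call has 1 to 8 rows; each row is the pose to reach, as a shift and turn from the pose commanded when the call began, along the tool's axes at that moment; what a row does not reach only later rows make up. A row lasts 1/10 s, in which the tool goes at most 50 mm and 8.59 degrees, less where a joint would pass 70% of its speed; a pose out of reach is approached as far as the arm can. A call with a gripper value outside its range is refused whole. The fingers move at their own pace and stop on an object; FORCE is the grip in N (left out, the last holds). Time passes only in rows, so rows that repeat a pose let the fingers close. It gives the time, the measured TCP pose, the force, the opening and the grip force at its end, in the units of the state.
- manip.observe(): the state, without advancing time (a new reading comes with each control period).
- manip.snapshot(name): name is "side" or "top"; returns a dict with "color" (480x640x3 uint8, red, green, blue), "range_z" (480x640 float32, m along the optical axis (not along the pixel's ray), 0 where there is no reading), "fx", "fy", "cx", "cy" (pixels), "dist_coeffs" ([k1, k2, p1, p2, k3] as OpenCV has them; the pictures are not rectified), "rvec" (rotation vector, rad) and "tvec" (3), from world to camera coordinates, as OpenCV has them. Camera axes: x right, y down, z forward; pixel columns grow to the right and rows downward; lengths in m; the calibration is good to about 2 mm. A picture is of the moment at which its call begins.
- manip.sign_off(): hands the job in; it is judged then, once.
The state is a dict: "t": time; "joint_positions": joint angles; "joint_velocities": joint speeds; "tau": joint torques, N m; "tcp_pos": TCP position; "ee_rot": TCP orientation; "ft_force": force on the tool from outside, world axes, zero at the start; "wrist_torque": the same for the moment, N m; "opening": finger opening in m; "gripper_force": force on a finger pad.
Only numpy, scipy, OpenCV 4.12 (cv2) and the standard library are available. Lean on these libraries where they do the work, as an engineer would, in place of code of your own. Each camera call takes 0.05 s, during which the arm holds its last target. There are 200 camera calls.

## Working session

There is one attempt and no reset: what is moved stays moved. The work goes in short steps, Python scripts to look and compute and a shell command to move; the robot and the scene stay as the last step left them, time stands still between calls to the robot, and variables do not carry over. Pictures are saved under pics/ and viewed, at most 10 in all, crops included, and the job is handed in when it is done.

```bash
mkdir -p pics; cat > h.py <<'E'
import numpy as np, cv2
from bench import manip
def world(s):
    K=np.array([[s["fx"],0,s["cx"]],[0,s["fy"],s["cy"]],[0,0,1]])
    v,u=np.mgrid[0:480,0:640]
    p=cv2.undistortPoints(np.stack([u,v],-1).reshape(-1,1,2).astype(np.float64),K,np.array(s["dist_coeffs"],float)).reshape(480,640,2)
    z=s["range_z"].astype(float)
    c=np.dstack([p[...,0]*z,p[...,1]*z,z])
    R=cv2.Rodrigues(np.array(s["rvec"],float))[0]
    w=(c-np.array(s["tvec"]).ravel())@R
    w[z==0]=np.nan
    return w
def save(s,n): cv2.imwrite(f"pics/{n}.png",s["color"][:,:,::-1])
E
python3 - <<'E'
from h import *
for n in("side","top"):
    s=manip.snapshot(n); save(s,n+"0"); np.save(n+"0.npy",world(s))
    R=cv2.Rodrigues(np.array(s["rvec"],float))[0]; print(n,-R.T@np.array(s["tvec"]).ravel(), R[2])
print(manip.observe())
E
```

```text
side [ 0.12691961 -0.56008357  0.75094226] [ 0.41340122  0.67895323 -0.60673053]
top [0.39715935 0.17294659 0.94078103] [ 0.199796   -0.00280139 -0.97983351]
{'t': 0.1, 'joint_positions': array([ 1.11939977e+00,  3.00409331e-01,  1.52153960e+00,  4.62450841e-05,
        1.32072387e+00, -6.66180047e-02]), 'joint_velocities': array([ 1.11854877e-03, -7.75586128e-04,  2.65314696e-05,  6.65751607e-04,
        2.44691800e-04, -6.58232861e-04]), 'tau': array([ 1.98550828e-03, -5.44372451e+01, -3.62370694e+01, -1.26081827e-05,
        2.97698069e-03, -4.37088283e-05]), 'tcp_pos': array([0.20638617, 0.50965258, 0.30337271]), 'ee_rot': array([-3.14051789e+00, -1.16598370e-04,  2.75680257e+00]), 'ft_force': array([ 0.27162807, -0.65829473, -0.46135977]), 'wrist_torque': array([-0.00615301, -0.01863163, -0.03314636]), 'gripper_force': 0.0, 'opening': 0.08538957941420146}
```

View pics/side0.png

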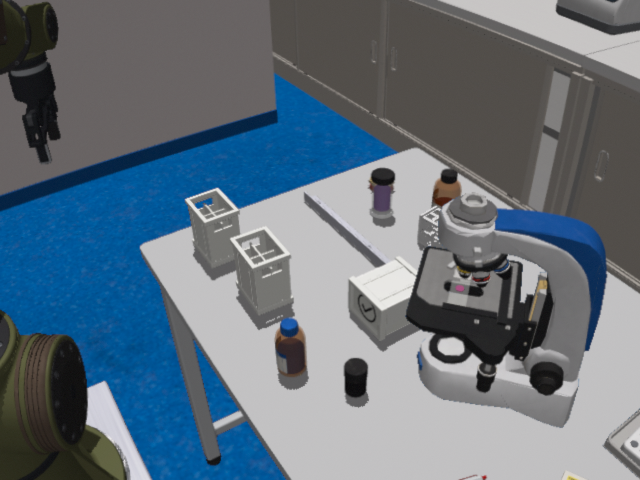

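View pics/top0.png

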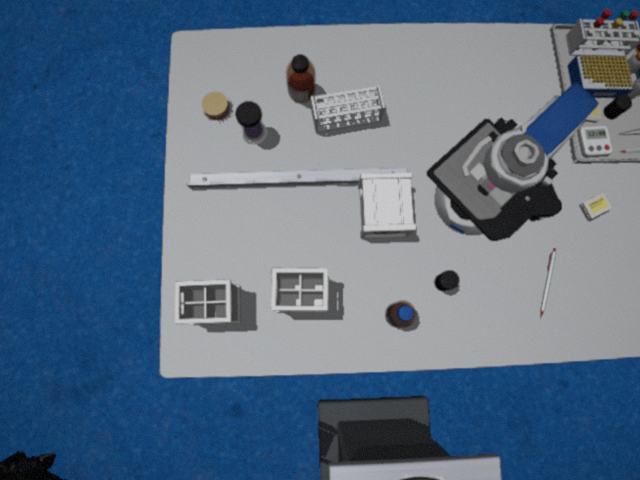

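Side view: the two carriers stand at about (213,228) and (262,272), the waiting carrier is at (385,297), the bottle at (290,347) and the can at (355,377). Top view: carriers at (204,302) and (300,290), rail from (190,180) to (410,172), waiting carrier at (387,205).

```bash
python3 - <<'E'
from h import *
w=np.load("top0.npy")
def reg(n,u0,v0,u1,v1,z0,z1):
    p=w[v0:v1,u0:u1].reshape(-1,3); p=p[(p[:,2]>z0)&(p[:,2]<z1)]
    r=cv2.minAreaRect((p[:,:2]*1000).astype(np.float32)); print(n,len(p),np.median(p[:,2]).round(4),np.round(r[0],1),np.round(r[1],1),round(r[2],2)); 
    print(np.round(cv2.boxPoints(r)).tolist())
reg("left",165,270,240,335,.104,.118)
reg("right",262,255,335,325,.104,.118)
reg("rail",180,160,355,195,.018,.032)
reg("out",350,170,420,245,.06,.08)
reg("bottle",380,290,420,335,.09,.11)
reg("can",430,262,465,298,.045,.06)
p=w[340:360,200:350].reshape(-1,3);print("bench",np.nanmedian(p,0))
for v in (20,35,360,372,376,380): print(v,w[v,250].round(3))
for u in (160,164,170): print(u,w[350,u].round(3))
E
```

```text
left 918 0.1095 [449.2 365.1] [73.  97.1] 0.87
[[412.0, 413.0], [413.0, 316.0], [486.0, 317.0], [485.0, 414.0]]
right 869 0.1098 [465.8 200.7] [95.7 71.4] 87.96
[[428.0, 154.0], [500.0, 152.0], [503.0, 247.0], [432.0, 250.0]]
rail 477 0.0236 [683.1 254.7] [329.4   6.2] 89.62
[[679.0, 90.0], [685.0, 90.0], [687.0, 419.0], [681.0, 419.0]]
out 2862 0.0692 [624.7  34.5] [ 96.1 109.5] 89.81
[[570.0, -13.0], [679.0, -14.0], [680.0, 82.0], [570.0, 83.0]]
bottle 208 0.0995 [419.2  19.9] [25.7 26.4] 71.16
[[403.0, 12.0], [427.0, 3.0], [436.0, 28.0], [411.0, 36.0]]
can 325 0.0542 [478.2 -72.4] [35.2 35.1] 43.79
[[453.0, -72.0], [478.0, -97.0], [503.0, -73.0], [479.0, -48.0]]
bench [ 3.61366364e-01  2.52462641e-01 -3.56219889e-04]
20 [ 1.621  0.402 -0.779]
35 [1.026 0.298 0.003]
360 [ 0.343  0.3   -0.002]
372 [ 0.321  0.3   -0.   ]
376 [ 0.245  0.406 -0.781]
380 [ 0.231  0.406 -0.782]
160 [ 0.365  0.473 -0.002]
164 [0.365 0.463 0.004]
170 [ 0.365  0.453 -0.001]
```

```bash
python3 -m jog '[[[-0.045,-0.021,0,0,0,-7,0],[-0.09,-0.042,0,0,0,-14,0],[-0.134,-0.063,0.02,0,0,-22,0],[-0.179,-0.084,0.05,0,0,-22,0],[-0.179,-0.084,0.095,0,0,-22,0],[-0.179,-0.084,0.134,0,0,-22,0],[-0.179,-0.084,0.134,0,0,-22,0],[-0.179,-0.084,0.134,0,0,-22,0]]]'
python3 - <<'E'
from h import *
s=manip.snapshot("side");save(s,"side1");w=world(s)
print(manip.observe())
m=(w[...,2]>.07)&(w[...,2]<.13)&(w[...,0]>.25)&(w[...,0]<.40)&(w[...,1]>.25)&(w[...,1]<.48)
p=w[m];print(len(p),p.min(0),p.max(0)) if m.any() else 0
E
```

```text
t: 0.9
tcp_pos: [0.341, 0.3651, 0.1707]
ee_rot: [-3.141, -0.0, 3.141]
ft_force: [1.0, 0.0, 0.9]
opening: 0.0429
gripper_force: 0.0
{'t': 0.95, 'joint_positions': array([ 7.46488579e-01,  3.46093167e-01,  1.79568511e+00, -1.69118988e-06,
        9.97816730e-01, -8.23965450e-01]), 'joint_velocities': array([ 0.00351856, -0.02007194, -0.00840812, -0.00293322, -0.00556854,
        0.00129886]), 'tau': array([-4.10216264e-01, -4.84817290e+01, -2.85732239e+01, -8.09288729e-03,
       -3.31585435e-02, -7.47946578e-04]), 'tcp_pos': array([0.34119575, 0.36548431, 0.17178025]), 'ee_rot': array([3.14023666e+00, 1.46692822e-03, 3.14125028e+00]), 'ft_force': array([-0.25901998,  0.48036622, -0.01404852]), 'wrist_torque': array([ 0.00228685,  0.02771625, -0.05403145]), 'gripper_force': 0.0, 'opening': 0.042776424489435104}
231 [0.32832368 0.32651524 0.09938612] [0.35180674 0.39399247 0.12998734]
```

View pics/side1.png

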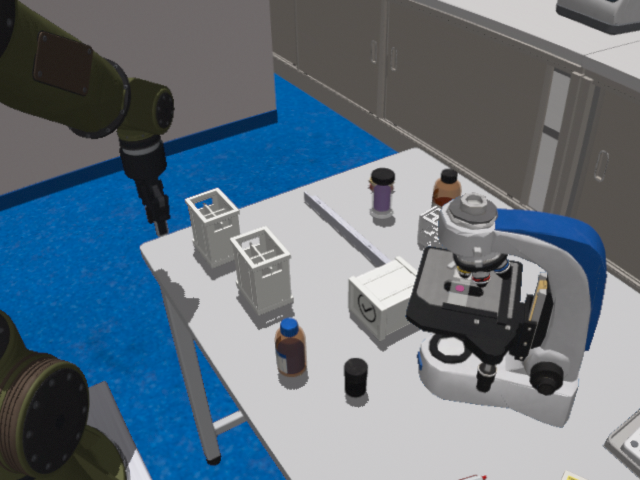

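The fingertips (160,228) stand in front of the left carrier, 99 mm up, front at x=0.352 and 60 mm short of the front face. I'll lower them 6 mm and push.

```bash
python3 -m jog '[[[-0.03,0,0.006,0,0,0,0],[-0.053,0,0.006,0,0,0,0],[-0.060,0,0.006,0,0,0,0],[-0.066,0,0.006,0,0,0,0],[-0.072,0,0.006,0,0,0,0],[-0.078,0,0.006,0,0,0,0],[-0.084,0,0.006,0,0,0,0],[-0.090,0,0.006,0,0,0,0]]]'
python3 -m jog '[[[-0.006,0,0,0,0,0,0],[-0.012,0,0,0,0,0,0],[-0.018,0,0,0,0,0,0],[-0.022,0,0,0,0,0,0],[-0.026,0,0,0,0,0,0],[-0.026,0,0,0,0,0,0]]]'
python3 - <<'E'
from h import *
s=manip.snapshot("side");save(s,"side2")
E
```

```text
t: 1.75
tcp_pos: [0.4311, 0.3648, 0.1641]
ee_rot: [3.141, 0.0, 3.141]
ft_force: [-2.3, 0.3, 1.8]
opening: 0.0428
gripper_force: 1.2
t: 2.35
tcp_pos: [0.4572, 0.3645, 0.1637]
ee_rot: [-3.141, -0.0, 3.14]
ft_force: [1.2, -0.2, -0.2]
opening: 0.0425
gripper_force: 0.0
```

View pics/side2.png

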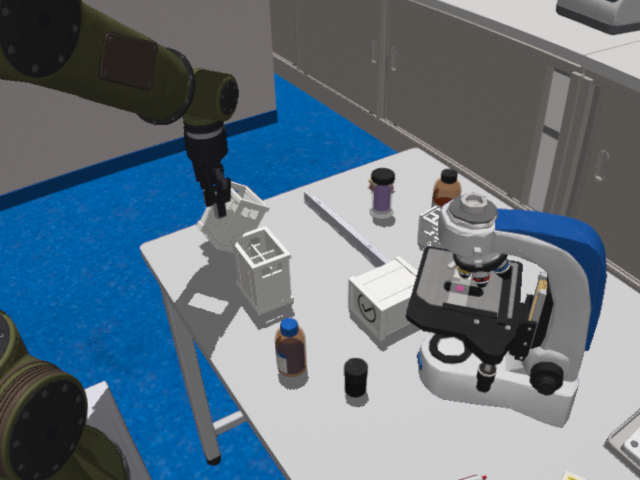

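The left carrier (235,215) is tilted about 40° and near its tipping point; pushing a little further and then waiting.

```bash
python3 -m jog '[[[-0.004,0,0,0,0,0,0],[-0.008,0,0,0,0,0,0],[-0.008,0,0,0,0,0,0],[-0.008,0,0,0,0,0,0],[-0.008,0,0,0,0,0,0]]]'
python3 - <<'E'
from h import *
w=world(manip.snapshot("top"))
p=w[220:340,150:262].reshape(-1,3)
for a,b in((.04,.064),(.064,.08),(.08,.14)):
    q=p[(p[:,2]>a)&(p[:,2]<b)]; print(a,len(q), q.min(0).round(3),q.max(0).round(3)) if len(q) else print(a,0)
E
```

```text
t: 2.9
tcp_pos: [0.4648, 0.3646, 0.1638]
ee_rot: [-3.141, -0.0, 3.141]
ft_force: [0.5, -0.1, -0.1]
opening: 0.0425
gripper_force: 0.0
0.04 113 [0.489 0.317 0.04 ] [0.597 0.363 0.064]
0.064 1758 [0.487 0.317 0.064] [0.597 0.416 0.077]
0.08 0
```

The left carrier is down on its back (x 0.487 to 0.597, top at 72 mm). Now I back off and move over to the right one.

```bash
python3 -m jog '[[[0.045,0,0,0,0,0,0],[0.075,-0.03,0,0,0,0,0],[0.075,-0.08,0,0,0,0,0],[0.075,-0.13,0,0,0,2,0],[0.075,-0.162,0,0,0,2,0],[0.075,-0.162,0,0,0,2,0]]]'
python3 -m jog '[[[-0.022,0,0,0,0,0,0],[-0.032,0,0,0,0,0,0],[-0.038,0,0,0,0,0,0],[-0.044,0,0,0,0,0,0],[-0.050,0,0,0,0,0,0],[-0.056,0,0,0,0,0,0],[-0.062,0,0,0,0,0,0],[-0.068,0,0,0,0,0,0]]]'
python3 -m jog '[[[-0.006,0,0,0,0,0,0],[-0.012,0,0,0,0,0,0],[-0.017,0,0,0,0,0,0],[-0.021,0,0,0,0,0,0],[-0.025,0,0,0,0,0,0],[-0.025,0,0,0,0,0,0],[-0.025,0,0,0,0,0,0],[-0.025,0,0,0,0,0,0]]]'
cat >> h.py <<'E'
def boxes():
    s=manip.snapshot("top"); w=world(s)
    for n,a,b in(("L",.28,.45),("R",.11,.28)):
        m=(w[...,0]>.4)&(w[...,0]<.70)&(w[...,1]>a)&(w[...,1]<b)
        q=w[m&(w[...,2]>.062)&(w[...,2]<.08)]; h=w[m&(w[...,2]>.08)&(w[...,2]<.14)]
        r=cv2.minAreaRect((q[:,:2]*1000).astype(np.float32)); print(n,len(q),len(h),np.round(cv2.boxPoints(r)).tolist())
    return s
E
python3 -c "
from h import *
boxes()"
```

```text
t: 3.55
tcp_pos: [0.3895, 0.2, 0.1641]
ee_rot: [-3.141, 0.0, 3.103]
ft_force: [-0.5, 0.0, -0.4]
opening: 0.0426
gripper_force: 0.0
t: 4.35
tcp_pos: [0.4581, 0.2003, 0.164]
ee_rot: [3.142, 0.0, 3.106]
ft_force: [-1.2, -0.6, 2.4]
opening: 0.0428
gripper_force: 1.1
t: 5.15
tcp_pos: [0.4825, 0.1994, 0.1639]
ee_rot: [-3.142, -0.0, 3.106]
ft_force: [-0.4, -0.3, -0.2]
opening: 0.0428
gripper_force: 0.0
L 2995 0 [[485.0, 414.0], [488.0, 317.0], [597.0, 319.0], [595.0, 416.0]]
R 879 5 [[566.0, 241.0], [568.0, 146.0], [616.0, 147.0], [614.0, 242.0]]
```

```bash
python3 -m jog '[[[0.05,0,0,0,0,0,0],[0.10,0,0,0,0,0,0],[0.12,0,-0.04,0,0,0,0],[0.12,0,-0.04,0,0,0,0]]]'
python3 - <<'E'
from h import *
boxes(); save(manip.snapshot("side"),"side3")
E
```

```text
t: 5.6
tcp_pos: [0.3617, 0.2043, 0.2075]
ee_rot: [3.139, 0.005, 3.107]
ft_force: [2.2, -0.8, -0.7]
opening: 0.0423
gripper_force: 0.0
L 3006 0 [[485.0, 414.0], [488.0, 317.0], [598.0, 320.0], [595.0, 416.0]]
R 3012 0 [[502.0, 150.0], [612.0, 147.0], [615.0, 242.0], [505.0, 246.0]]
```

View pics/side3.png

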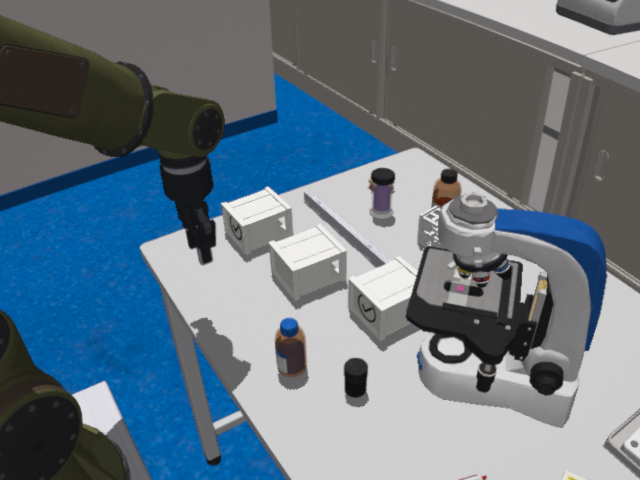

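Both lie on their backs. The stamp is visible at (237,229), so the left carrier is carrier_a. Next I line up with the rail and tilt the fingers forward, so that the tips press on the base plate below its bead.

```bash
python3 -m jog '[[[-0.008,0.05,0,0,0,0,0],[-0.016,0.1,0,0,0,-1.6,0],[-0.024,0.15,0,0,0,-1.6,0],[-0.024,0.163,0,0,0,-1.6,0],[-0.024,0.163,0,0,0,-1.6,0],[-0.024,0.163,0,0,0,-1.6,0]]]'
python3 -m jog '[[[0,0,0.02,0,-8,0,0],[0,0,0.04,0,-16,0,0],[0,0,0.07,0,-24,0,0],[0,0,0.10,0,-32,0,0],[0,0,0.12,0,-40,0,0],[0,0,0.12,0,-40,0,0],[0,0,0.12,0,-40,0,0]]]'
python3 - <<'E'
from h import *
w=world(manip.snapshot("side"))
m=(w[...,2]>.01)&(w[...,2]<.08)&(w[...,0]>.35)&(w[...,0]<.475)&(w[...,1]>.31)&(w[...,1]<.43)
p=w[m];print(len(p),p.min(0),p.max(0)); print(p[np.argsort(-p[:,0])[:5]].round(3), p[np.argsort(p[:,2])[:5]].round(3))
E
```

```text
t: 6.3
tcp_pos: [0.3925, 0.365, 0.2027]
ee_rot: [-3.14, -0.002, 3.134]
ft_force: [-0.3, -0.5, 0.4]
opening: 0.0426
gripper_force: 0.0
t: 7.0
tcp_pos: [0.3996, 0.3765, 0.1067]
ee_rot: [-3.131, 0.646, 3.13]
ft_force: [-0.0, -0.7, 0.1]
opening: 0.0427
gripper_force: 0.0
176 [0.4170775  0.33812207 0.0467954 ] [0.44849301 0.400874   0.0798106 ]
[[0.448 0.351 0.053]
 [0.448 0.396 0.061]
 [0.448 0.397 0.055]
 [0.447 0.399 0.061]
 [0.447 0.4   0.056]] [[0.431 0.347 0.047]
 [0.432 0.345 0.047]
 [0.436 0.349 0.048]
 [0.428 0.346 0.048]
 [0.437 0.347 0.049]]
```

```bash
python3 -m jog '[[[0,0,0,0,0,0,0],[0,0,0,0,0,0,0]]]'; python3 -c "
from h import *
o=manip.observe();print(o['joint_positions'],o['joint_velocities'],o['ee_rot'],o['tcp_pos'])"
```

```text
t: 7.25
tcp_pos: [0.4005, 0.3767, 0.108]
ee_rot: [-3.129, 0.649, 3.136]
ft_force: [-0.5, -0.1, -0.1]
opening: 0.0432
gripper_force: 0.0
[ 0.83163452  0.48853295  1.88615041 -1.04121521  0.55949449  0.12394561] [ 0.00336558  0.0026034  -0.00028429  0.00393665  0.00140696  0.01214528] [-3.12854271  0.64949507  3.13567674] [0.40054398 0.37665179 0.10804417]
```

Joint 4 sits at its limit, so 40° of tilt is too much this far to the left; 22° still clears the bead. Working out the correction.

```bash
cat >> h.py <<'E'
from scipy.spatial.transform import Rotation as Ro
def shift(pos,rpy):
    o=manip.observe(); R=Ro.from_euler("xyz",o["ee_rot"]); T=Ro.from_euler("xyz",rpy)
    print("shift",R.inv().apply(np.array(pos)-o["tcp_pos"]).round(4),"rot",np.degrees((R.inv()*T).as_rotvec()).round(2))
E
python3 -c "
from h import *
shift([.405,.366,.101],[np.pi,.384,np.pi-.006])"
```

```text
shift [ 0.0007 -0.0105  0.0085] rot [-0.74 15.21 -0.1 ]
```

```bash
python3 -m jog '[[[0,-0.005,0,-0.4,7,0,0],[0.001,-0.010,0,-0.7,15.2,-0.1,0],[0.001,-0.0105,0.0085,-0.7,15.2,-0.1,0],[0.001,-0.0105,0.0085,-0.7,15.2,-0.1,0],[0.001,-0.0105,0.0085,-0.7,15.2,-0.1,0]]]'
python3 -c "
from h import *
o=manip.observe();print(o['joint_positions'],o['ee_rot'],o['tcp_pos'])
shift([.405,.366,.101],[np.pi,.384,np.pi-.006])"
```

```text
t: 7.75
tcp_pos: [0.4044, 0.3661, 0.1003]
ee_rot: [-3.141, 0.385, 3.134]
ft_force: [-0.9, -0.2, 0.6]
opening: 0.0427
gripper_force: 0.0
[ 0.75037205  0.49000602  1.83286848 -0.4853617   0.58785588 -0.43703221] [-3.14108029  0.38527394  3.13398662] [0.40437258 0.36612047 0.10032623]
shift [-0.0008 -0.0001 -0.0004] rot [-0.06  0.07 -0.09]
```

```bash
python3 -m jog '[[[-0.0371,0,0.015,0,0,0,0],[-0.0464,0,0.0188,0,0,0,0],[-0.051,0,0.0206,0,0,0,0],[-0.0556,0,0.0225,0,0,0,0],[-0.0602,0,0.0244,0,0,0,0],[-0.0649,0,0.0262,0,0,0,0],[-0.0695,0,0.0281,0,0,0,0],[-0.0742,0,0.03,0,0,0,0]]]'
python3 - <<'E'
from h import *
boxes(); save(manip.snapshot("side"),"side4")
E
```

```text
t: 8.55
tcp_pos: [0.4844, 0.366, 0.1]
ee_rot: [3.141, 0.383, 3.134]
ft_force: [-2.0, 1.1, 0.3]
opening: 0.0426
gripper_force: 1.3
L 2959 526 [[482.0, 318.0], [621.0, 316.0], [622.0, 413.0], [483.0, 415.0]]
R 3012 0 [[502.0, 151.0], [611.0, 147.0], [615.0, 242.0], [505.0, 246.0]]
```

View pics/side4.png

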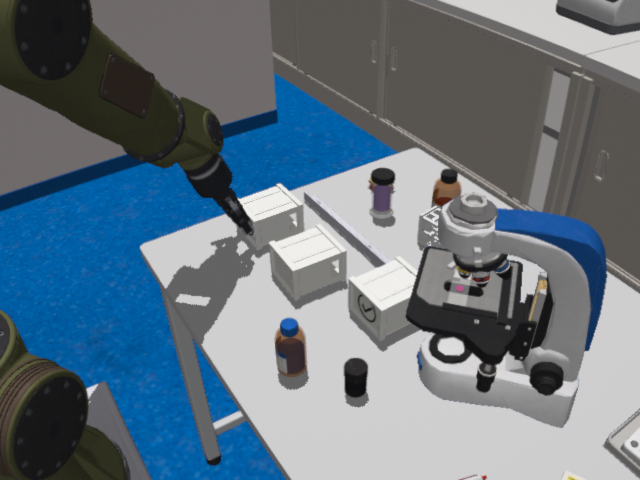

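The carrier (270,213) slides flat and square, with its rim at x≈0.622, 58 mm short of the rail. Pushing on.

```bash
python3 -m jog '[[[-0.0065,0,0.0026,0,0,0,0],[-0.013,0,0.0052,0,0,0,0],[-0.0195,0,0.0079,0,0,0,0],[-0.026,0,0.0105,0,0,0,0],[-0.0324,0,0.0131,0,0,0,0],[-0.0389,0,0.0157,0,0,0,0],[-0.0454,0,0.0184,0,0,0,0],[-0.0482,0,0.0195,0,0,0,0]]]'
python3 -m jog '[[[-0.0019,0,0.0007,0,0,0,0],[-0.0037,0,0.0015,0,0,0,0],[-0.0046,0,0.0019,0,0,0,0],[-0.0046,0,0.0019,0,0,0,0]]]'
python3 -c "
from h import *
boxes()"
```

```text
t: 9.45
tcp_pos: [0.5369, 0.3655, 0.1]
ee_rot: [3.141, 0.383, 3.133]
ft_force: [-2.8, 0.2, 0.9]
opening: 0.0423
gripper_force: 1.3
t: 9.85
tcp_pos: [0.5412, 0.3656, 0.1]
ee_rot: [3.141, 0.383, 3.134]
ft_force: [-0.8, -0.2, 0.4]
opening: 0.0424
gripper_force: 0.5
L 2745 419 [[555.0, 319.0], [678.0, 316.0], [680.0, 413.0], [558.0, 416.0]]
R 3013 0 [[502.0, 151.0], [612.0, 147.0], [615.0, 242.0], [505.0, 246.0]]
```

Nearly there; 1 mm steps until the force rises.

```bash
python3 -m jog '[[[-0.0009,0,0.0004,0,0,0,0],[-0.0018,0,0.0007,0,0,0,0],[-0.0018,0,0.0007,0,0,0,0]]]'; python3 -m jog '[[[-0.0009,0,0.0004,0,0,0,0],[-0.0018,0,0.0007,0,0,0,0],[-0.0018,0,0.0007,0,0,0,0]]]'
```

```text
t: 10.2
tcp_pos: [0.5432, 0.3656, 0.1001]
ee_rot: [3.141, 0.383, 3.134]
ft_force: [-1.6, 0.3, -0.1]
opening: 0.0425
gripper_force: 0.7
t: 10.5
tcp_pos: [0.5451, 0.3655, 0.1]
ee_rot: [3.141, 0.383, 3.134]
ft_force: [-2.5, -0.5, 0.9]
opening: 0.0426
gripper_force: 1.2
```

```bash
python3 -m jog '[[[-0.0009,0,0.0004,0,0,0,0],[-0.0018,0,0.0007,0,0,0,0],[-0.0018,0,0.0007,0,0,0,0]]]'; python3 -c "
from h import *
boxes()"
```

```text
t: 10.8
tcp_pos: [0.5458, 0.3656, 0.0999]
ee_rot: [-3.141, 0.381, 3.134]
ft_force: [-18.7, -2.3, 9.7]
opening: 0.0426
gripper_force: 9.4
L 2698 402 [[548.0, 319.0], [682.0, 316.0], [684.0, 413.0], [550.0, 416.0]]
R 3014 0 [[502.0, 151.0], [611.0, 147.0], [615.0, 242.0], [505.0, 246.0]]
```

The force is 19 N, so the rim is against the rail. I back straight off and check.

```bash
python3 -m jog '[[[0.005,0,-0.002,0,0,0,0],[0.02,0,-0.008,0,0,0,0],[0.06,0,-0.0243,0,0,0,0],[0.10,0,-0.0405,0,0,0,0],[0.14,0,-0.0567,0,0,0,0],[0.14,0,-0.0567,0,0,0,0],[0.14,0,-0.0567,0,0,0,0]]]'
python3 - <<'E'
from h import *
s=boxes(); save(s,"top5"); w=world(s)
q=w[160:195,180:355].reshape(-1,3);q=q[(q[:,2]>.018)&(q[:,2]<.032)&(q[:,1]>.1)&(q[:,1]<.45)]
for a in(.2,.25,.3,.42): r=q[abs(q[:,1]-a)<.02]; print(a,len(r),r.min(0)[0]) if len(r) else 0
E
```

```text
t: 11.55
tcp_pos: [0.3959, 0.3671, 0.1009]
ee_rot: [3.14, 0.384, 3.135]
ft_force: [0.5, 0.8, -0.1]
opening: 0.0425
gripper_force: 0.0
L 2881 386 [[409.0, 321.0], [681.0, 316.0], [683.0, 413.0], [411.0, 417.0]]
R 3012 0 [[502.0, 151.0], [612.0, 147.0], [615.0, 242.0], [505.0, 246.0]]
0.2 58 0.6802646903687453
0.25 58 0.6809670930241153
0.3 53 0.6708209614319786
```

View pics/top5.png

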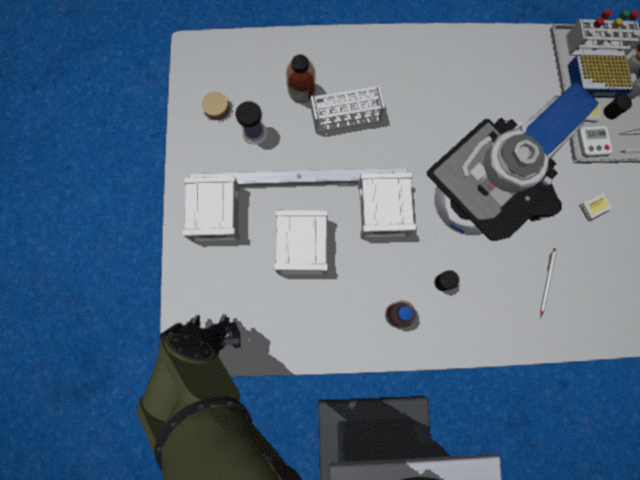

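The stamped carrier (210,208) lies flush against the rail and the other (302,243) is where it fell. The waiting carrier, bottle and can haven't moved, and the gripper is clear of everything.

```bash
python3 -c "
from bench import manip
print(manip.sign_off())"
```

```text
the job is handed in; nothing more can be done
None
```

I handed the job in at about 11.6 s: both carriers lie on their backs and the stamped one is flush against the rail; the other is where it fell and nothing else moved, but the sign-off gave no verdict.

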